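Un-nest a pair of connector bins into a stack

ROBOT

A 6-joint arm with a two-finger parallel gripper is mounted at the origin on the work surface. World frame = base frame: x ahead of the robot, y to its left, z up, the work surface at z = 0. Lengths are in m, angles in rad, forces in N, time in s.
With the tool pointing down it reaches from about 0.35 to 0.85 m from the base axis. Payload 8.1 kg.
Tool frame: the origin (TCP) lies where the fingers leave the gripper's body, on its centre line; the fingertips stand 84 mm ahead of it and the grasp point (between the pads) lies 65 mm ahead of it; z points along the fingers, y is the line along which they close (so a half turn about z gives the same grasp; the last joint's range is limited). The gripper opens to 93 mm and grips with 3 to 60 N. Pads are 15 mm wide; open, the fingers measure 128 mm over their backs; the gripper's body (75 mm by 188 mm) begins 65 mm behind the grasp point.
Start: joints at [1.033, 0.13, 1.488, -0, 1.523, -0.085], TCP at [0.262, 0.54, 0.303] pointing down, gripper open.
Joint ranges: [-2.96, 2.96], [-0.89, 2.26], [0.02, 2.5], [-1.34, 4.48], [0, 2.73], [-2.66, 2.66]. Speed limits (rad/s): [2.39, 2.39, 2.79, 3.14, 3.14, 3.14].

INTERFACE

Orientations are given as a rotation vector (axis times angle).
In Python, from plant import robot gives the robot as it stands.
- The arm moves only by the shell command python3 -m jog 'ROWS' [FORCE]. ROWS is text: rows parted by semicolons, each of 5 numbers parted by spaces: the opening, from 0 (shut) to 1 (fully open), then the shift along the tool's x, y, z in m, then the turn about the tool's z in degrees. A call has 1 to 10 rows; each row shifts and turns the commanded pose from where the row before left it, along the tool's axes as they then stand; what a row does not reach is not made up. A row lasts 1/12 s, in which the tool goes at most 41.7 mm and 7.16 degrees, less where a joint would pass 70% of its speed; a pose out of reach is approached as far as the arm can. A call with a gripper value outside its range is refused whole. The fingers move at their own pace and stop on an object; FORCE is the grip in N (left out, the last holds). Time passes only in rows, so rows that do not move let the fingers close. It gives the time, the measured TCP pose, the force, the opening and the grip force at its end, in the units of the state.
- robot.read_state(): the state, without advancing time (a new reading comes with each control period).
- robot.read_camera(name): name is "side" or "top" or "wrist"; returns a dict with "color" (480x640x3 uint8, red, green, blue), "intrinsics" (3x3 intrinsics, pixels), "pose" (4x4, takes a point from camera to world coordinates); the wrist camera has in their place "tool_from_camera" (4x4, takes a point from camera to tool coordinates, whose origin is the TCP and whose axes are the flange's). Camera axes: x right, y down, z forward; pixel columns grow to the right and rows downward; lengths in m; the calibration is good to about 2 mm. A picture is of the moment at which its call begins: read the wrist's pose just before it. There is no depth.
- robot.close_job(): hands the job in; it is judged then, once.
The state is a dict: "t": time; "q": joint angles; "dq": joint speeds; "joint_torque": joint torques, N m; "tool_pos": TCP position; "orientation": TCP orientation; "force": force on the tool from outside, world axes, zero at the start; "wrist_torque": the same for the moment, N m; "opening": finger opening in m; "gripper_force": force on a finger pad.
Only numpy, scipy, OpenCV 4.12 (cv2) and the standard library are available. Lean on these libraries where they do the work, as an engineer would, in place of code of your own. Each camera call takes 0.05 s, during which the arm holds its last target. There are 200 camera calls.

TASK

One connector bin has been dropped nested inside another. Lift the top bin out, turn it half a turn and set it back on the same bottom bin, square and level with its feet resting on the ledges inside the rim, so that there is room for the connectors underneath. Do not shove the bottom bin out of its place, and leave the single bin and the hand-held meter where they are.

Things in the scene. Friction and masses are not known exactly. Their poses are not given: they have to be found in the camera images.
- top_bin: Grey stack-nest bin, 210 (x) x 120 (y) x 70 mm; origin: centre of underside; paper card on its -x rim. Starts nested, 46 above bottom_bin, same way round. Grip: the cross wall at x = 0, 12 thick in x, 80 long in y, top at z = 45; pinch along x at y = 0, fingers at most 115 over their backs, tips 20 to 30 above the underside. 0.2 to 0.45 kg. Feet: middle of -x end, corners of +x end.
- bottom_bin: Same bin, same axes, loose on the bench, 0.9 kg. Ledges 65 mm above its underside, 5 below the rim: in the two corners of the -x end and the middle of the +x end. A bin the same way round passes them and nests; one turned half a turn about z and centred over it rests its feet on them, its underside 65 above this underside. Rim mouth 200 x 110; about 11 play all round.
- single_bin: Same kind of bin, same axes, standing alone on the bench to the left or right of the nested pair. Leave it alone.
- meter: Black hand-held test meter, 170 (x) x 85 (y) x 42 mm high, lying on the bench; origin at the centre of its underside. Leave it alone.
Things that resemble listed ones, but are neither listed nor needed, are in the scene too. What is shaped like the top_bin but orange is not meant.

How it is judged:
By the outcome, as a careful person would: the job done as asked, in the order asked, and still so for the second after the job is handed in, with the robot touching nothing.
It also fails if it takes over 45 s, if anything falls off the work surface, if the arm or the gripper's body presses on something with over 40 N, if the wrist force passes 120 N, or if a joint passes its speed limit or range.

## Working session

There is one attempt and no reset: what is moved stays moved. The work goes in short steps, Python scripts to look and compute and a shell command to move; the robot and the scene stay as the last step left them, time stands still between calls to the robot, and variables do not carry over. Pictures are saved under pics/ and viewed, at most 10 in all, crops included, and the job is handed in when it is done.

```bash
mkdir -p pics; ls
python3 - <<'E'
from plant import robot
import cv2,numpy as np
s=robot.read_state();print({k:np.round(v,3) for k,v in s.items()})
for n in ("top","side"):
    c=robot.read_camera(n);cv2.imwrite(f"pics/{n}0.png",c["color"][:,:,::-1]);print(n,c["intrinsics"].tolist(),np.round(c["pose"],4).tolist())
c=robot.read_camera("wrist");print(c["intrinsics"].tolist(),np.round(c["tool_from_camera"],4).tolist())
E
```

```text
pics
{'t': np.float64(0.0), 'q': array([ 1.033,  0.131,  1.489,  0.   ,  1.523, -0.085]), 'dq': array([-0.   , -0.002,  0.001,  0.001,  0.   , -0.001]), 'joint_torque': array([-2.0000e-03, -5.5984e+01, -4.9176e+01,  7.7000e-02,  3.5000e-02,
       -0.0000e+00]), 'tool_pos': array([0.262, 0.539, 0.302]), 'orientation': array([-7.050e-01, -3.061e+00,  3.000e-03]), 'force': array([-0.322, -0.229, -1.041]), 'wrist_torque': array([-0.009,  0.006, -0.01 ]), 'gripper_force': np.float64(0.0), 'opening': np.float64(0.093)}
top [[605.4393729050809, 0.0, 307.10947863872144], [0.0, 605.4393729050809, 233.92959738362146], [0.0, 0.0, 1.0]] [[0.0289, -0.9798, 0.1978, 0.2284], [-0.9995, -0.0265, 0.0147, 0.1152], [-0.0091, -0.1981, -0.9801, 1.2074], [0.0, 0.0, 0.0, 1.0]]
side [[610.5965592300416, 0.0, 308.98238799749026], [0.0, 610.5965592300416, 235.74696545763155], [0.0, 0.0, 1.0]] [[0.9011, -0.3133, 0.2998, 0.0663], [-0.4336, -0.6416, 0.6327, -0.6798], [-0.0059, -0.7001, -0.714, 1.0172], [0.0, 0.0, 0.0, 1.0]]
[[389.36364758933496, 0.0, 315.0083261580503], [0.0, 389.36364758933496, 236.21867052419287], [0.0, 0.0, 1.0]] [[-0.0015, -0.9704, -0.2416, 0.0673], [1.0, -0.0017, 0.0007, 0.0007], [-0.0011, -0.2416, 0.9704, -0.0832], [0.0, 0.0, 0.0, 1.0]]
```

View pics/top0.png

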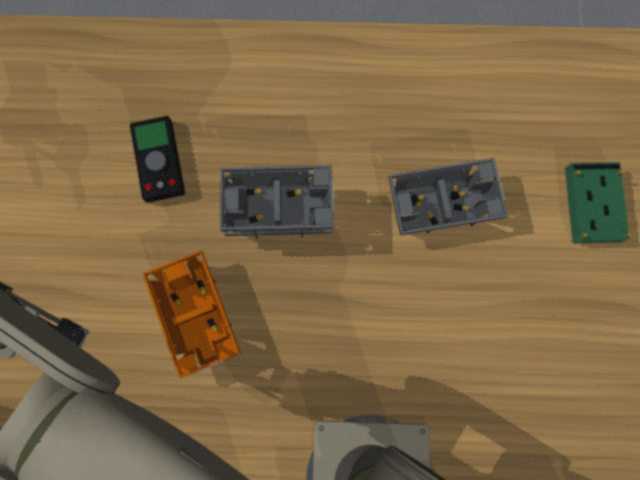

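View pics/side0.png

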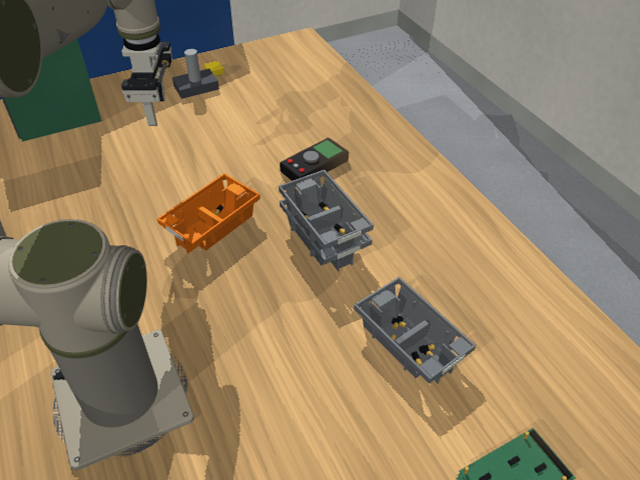

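The two grey candidates are the double-rimmed stack at top (276,200) / side (327,217) and the single bin at top (448,197) / side (415,330). There is also an orange one at top (192,315), which is excluded. The stack fits because two rims show in the side view; I'll confirm with a crop.

Run:
```python
import cv2,numpy as np
a=cv2.imread("pics/top0.png")[150:250,205:345];b=cv2.imread("pics/side0.png")[160:275,265:385]
a=cv2.resize(a,None,fx=4,fy=4,interpolation=3)[:,:];b=cv2.resize(b,None,fx=3.4,fy=3.4,interpolation=3)
a=cv2.resize(a,(460,int(a.shape[0]*460/a.shape[1])));b=cv2.resize(b,(330,int(b.shape[0]*330/b.shape[1])))
o=np.zeros((340,795,3),np.uint8);o[:a.shape[0],:460]=a;o[:b.shape[0],463:463+330]=b;cv2.imwrite("pics/crop1.png",o)
print(a.shape,b.shape)
```

```text
(328, 460, 3) (316, 330, 3)
```

View pics/crop1.png

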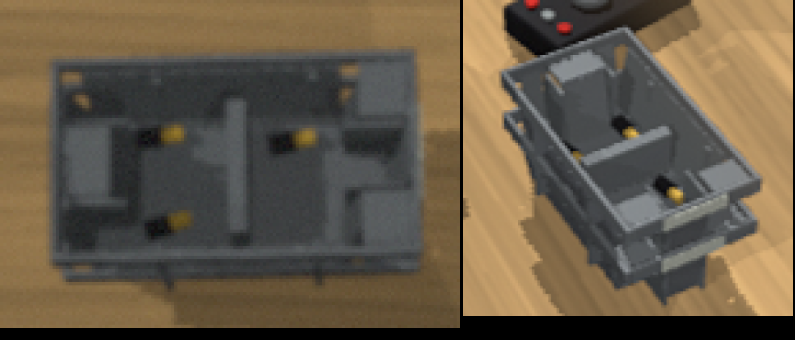

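The crop confirms the stack: two rims and two paper cards, both at the world -y end. So the bin's +x is about world +y. Top view rim corners are (221,169), (331,166), (332,229), (221,229). Side view rim corners are (280,186), (323,171), (373,227), (325,244).

```bash
cat > h.py <<'E'
import numpy as np,cv2
from scipy.optimize import least_squares
from scipy.spatial.transform import Rotation as R
CAL={'top':(np.array([[605.439,0,307.109],[0,605.439,233.93],[0,0,1]]),np.array([[0.0289,-0.9798,0.1978,0.2284],[-0.9995,-0.0265,0.0147,0.1152],[-0.0091,-0.1981,-0.9801,1.2074],[0,0,0,1]])),
'side':(np.array([[610.597,0,308.982],[0,610.597,235.747],[0,0,1]]),np.array([[0.9011,-0.3133,0.2998,0.0663],[-0.4336,-0.6416,0.6327,-0.6798],[-0.0059,-0.7001,-0.714,1.0172],[0,0,0,1]]))}
def P(n):
    K,T=CAL[n];return K@np.linalg.inv(T)[:3]
def proj(Pm,X):
    p=Pm@np.append(X,1);return p[:2]/p[2]
def tri(obs): # list of (P,uv)
    A=np.vstack([r for Pm,(u,v) in obs for r in (u*Pm[2]-Pm[0],v*Pm[2]-Pm[1])])
    return least_squares(lambda X:np.hstack([proj(Pm,X)-uv for Pm,uv in obs]),-np.linalg.lstsq(A[:,:3],A[:,3],rcond=None)[0]).x
def corners(x,y,z,yaw,l=.21,w=.12):
    c,s=np.cos(yaw),np.sin(yaw)
    return [np.array([x+c*a-s*b,y+s*a+c*b,z]) for a,b in ((l/2,w/2),(l/2,-w/2),(-l/2,-w/2),(-l/2,w/2))]
# corner order (+x+y),(+x-y),(-x-y),(-x+y) of the bin
def fit(obs,x0=(.5,.2,.1,1.57),l=.21,w=.12): # obs: list of (P,corner idx,uv)
    r=least_squares(lambda p:np.hstack([proj(Pm,corners(*p,l,w)[i])-uv for Pm,i,uv in obs]),x0,loss='soft_l1')
    return r.x,r.fun
def toolmove(s,dx,dy,dz):
    return R.from_rotvec(s["orientation"]).inv().apply([dx,dy,dz])
E
python3 - <<'E'
from h import *
t,s=P('top'),P('side');np.set_printoptions(precision=3,suppress=True)
# bin +x=world +y, bin +y = world -x: idx0=(-x,+y)world BL, 1=TL,2=TR,3=BR
T=[(220.8,228.5),(220.8,168.9),(331,165.8),(332.2,228.5)];S=[(280.3,186.2),(322.8,170.9),(373,226.5),(325,244.4)]
for i in range(4): print(tri([(t,T[i]),(s,S[i])]))
o=[(t,i,T[i]) for i in range(4)]+[(s,i,S[i]) for i in range(4)]
print('top',fit(o))
o=[(t,0,(224.8,234.6)),(t,3,(331.9,231.6)),(s,0,(280.3,202.9)),(s,3,(323.9,258.9)),(s,2,(371.9,240.7))]
print('bot',fit(o))
f=lambda u,v:((u)/3.286+205,v/3.286+150);g=lambda u,v:((u-463)/2.75+265,v/2.75+160)
print('wall',tri([(t,f(236,98)),(s,g(672,130))]),tri([(t,f(238,232)),(s,g(588,160))]))
E
```

```text
[0.456 0.292 0.112]
[0.569 0.299 0.111]
[0.582 0.09  0.109]
[0.463 0.085 0.113]
top (array([0.518, 0.192, 0.11 , 1.615]), array([-1.263,  1.329, -0.414, -1.07 ,  0.257,  0.098,  0.559, -0.575,
       -1.531,  0.516,  2.278, -0.445,  0.724, -0.269, -0.87 ,  1.535]))
bot (array([0.519, 0.192, 0.064, 1.622]), array([-1.489,  0.017,  0.301,  0.463, -0.623, -1.236,  0.687,  1.772,
        0.841,  0.078]))
wall [0.559 0.193 0.087] [0.479 0.188 0.091]
```

```bash
python3 -m jog '0.5 -0.03 -0.016 0 0; 0.5 -0.03 -0.016 0 0; 0.5 -0.03 -0.016 0 0; 0.5 -0.03 -0.016 0 0; 0.5 -0.03 -0.016 0 0; 0.5 -0.03 -0.016 0 0; 0.5 -0.03 -0.016 0 0; 0.5 -0.03 -0.016 0 0; 0.5 -0.03 -0.016 0 0; 0.5 -0.03 -0.016 0 0' 25
python3 -m jog '0.5 -0.027 -0.013 0 0; 0.5 -0.027 -0.013 0 0; 0.5 -0.027 -0.013 0 0; 0.5 0 0 0 -6; 0.5 0 0 0 -6; 0.5 0 0 0 -6; 0.5 0 0 0 -6; 0.5 0 0 0 -5; 0.5 0 0 0 0; 0.5 0 0 0 0'
python3 - <<'E'
from plant import robot
from h import *
s=robot.read_state();c=robot.read_camera("wrist");cv2.imwrite("pics/w1.png",c["color"][:,:,::-1])
np.savez("w1",p=s["tool_pos"],o=s["orientation"],K=c["intrinsics"],T=c["tool_from_camera"])
y=R.from_rotvec(s["orientation"]).apply([0,1,0]);print(s["tool_pos"],np.degrees(np.arctan2(y[1],y[0])),s["q"][5],toolmove(s,.518-s["tool_pos"][0],.192-s["tool_pos"][1],0))
E
```

```text
t: 0.98
tool_pos: [0.4628, 0.2629, 0.3025]
orientation: [-0.705, -3.061, 0.0]
force: [0.7, 0.6, -0.0]
opening: 0.0464
gripper_force: 0.0
t: 1.82
tool_pos: [0.5179, 0.1939, 0.3024]
orientation: [0.079, -3.14, 0.0]
force: [-0.2, 0.0, -1.5]
opening: 0.0463
gripper_force: 0.0
[0.51788558 0.19386148 0.30244755] 92.88968188161599 -1.3557782862543457 [-2.04359849e-05 -1.86488534e-03  1.74083610e-07]
```

View pics/w1.png

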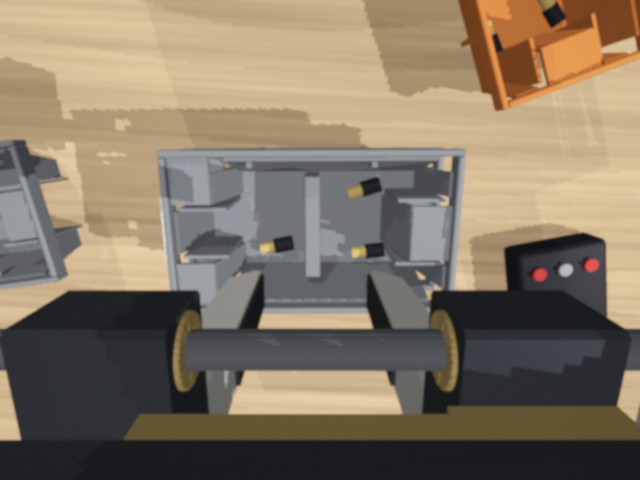

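Wrist view: the stack is straight under the tool. The far rim corners are (159,151) and (465,150), and the wall top runs from (312,173) to (313,276), nearly central between the fingers.

```bash
cat >> h.py <<'E'
def Pw(f):
    d=np.load(f+".npz");M=np.eye(4);M[:3,:3]=R.from_rotvec(d["o"]).as_matrix();M[:3,3]=d["p"]
    return d["K"]@np.linalg.inv(M@d["T"])[:3]
E
python3 - <<'E'
from h import *
np.set_printoptions(precision=4,suppress=True)
t,s,w=P('top'),P('side'),Pw('w1')
T=[(220.8,228.5),(220.8,168.9),(331,165.8),(332.2,228.5)];S=[(280.3,186.2),(322.8,170.9),(373,226.5),(325,244.4)]
# wrist: up = world -x ; right = world +y : far-right=idx0, far-left=idx3
o=[(t,i,T[i]) for i in range(4)]+[(s,i,S[i]) for i in range(4)]+[(w,0,(465,150)),(w,3,(159,151))]*2
print(fit(o))
f=lambda u,v:((u)/3.286+205,v/3.286+150);g=lambda u,v:((u-463)/2.75+265,v/2.75+160)
print('wall',tri([(t,f(236,98)),(s,g(672,130)),(w,(313,276))]),tri([(t,f(238,232)),(s,g(588,160)),(w,(312,173))]))
E
```

```text
(array([0.5184, 0.1929, 0.1114, 1.6212]), array([-1.643 ,  1.184 , -1.1825, -1.2978, -0.3623, -0.7998,  0.3344,
       -1.419 , -1.6831, -0.1726,  2.0047, -1.3075,  0.97  , -1.4049,
       -0.4407,  0.5988, -0.6586,  0.0321,  0.186 , -0.4889, -0.6586,
        0.0321,  0.186 , -0.4889]))
wall [0.5596 0.1951 0.0847] [0.4765 0.1902 0.0905]
```

```bash
python3 -m jog '0.5 0 -0.001 0.02 0; 0.5 0 0 0.025 0; 0.5 0 0 0.025 0; 0.5 0 0 0.025 0; 0.5 0 0 0.025 0; 0.5 0 0 0.018 0; 0.5 0 0 0.01 0; 0.5 0 0 0 0'
python3 -m jog '0 0 0 0 0; 0 0 0 0 0; 0 0 0 0 0; 0 0 0 0 0; 0 0 0 0 0; 0 0 0 0 0; 0 0 0 0 0; 0 0 0 0 0' 35
```

```text
t: 2.53
tool_pos: [0.5164, 0.1925, 0.1519]
orientation: [0.081, -3.136, 0.002]
force: [-0.1, 0.6, -0.0]
opening: 0.0463
gripper_force: 0.0
t: 3.2
tool_pos: [0.5185, 0.1929, 0.1555]
orientation: [-0.084, 3.139, 0.0]
force: [-0.3, -1.9, 5.8]
opening: 0.012
gripper_force: 35.0
```

```bash
python3 -m jog '0 0 0 -0.005 0; 0 0 0 -0.01 0; 0 0 0 -0.01 0; 0 0 0 -0.01 0; 0 0 0 -0.01 0; 0 0 0 -0.01 0; 0 0 0 -0.015 0; 0 0 0 -0.02 0; 0 0 0 -0.02 0; 0 0 0 -0.015 0'
python3 -m jog '0 0 0 -0.01 0; 0 0 0 0 0; 0 0 0 0 0'
python3 - <<'E'
from plant import robot
from h import *
s=robot.read_state();c=robot.read_camera("side");a=c["color"][80:290,215:455,::-1]
t=robot.read_camera("top")["color"][130:260,200:350,::-1]
o=np.zeros((350,800,3),np.uint8);a=cv2.resize(a,(400,350),interpolation=3);t=cv2.resize(t,(400,347),interpolation=3);o[:,:400]=a;o[:347,400:]=t;cv2.imwrite("pics/c2.png",o)
E
```

```text
t: 4.03
tool_pos: [0.5184, 0.1931, 0.2825]
orientation: [-0.084, 3.138, 0.001]
force: [0.4, 0.4, -1.6]
opening: 0.0118
gripper_force: 35.0
t: 4.28
tool_pos: [0.5183, 0.193, 0.2902]
orientation: [-0.084, 3.139, 0.0]
force: [-0.0, 0.5, -3.3]
opening: 0.012
gripper_force: 35.0
```

View pics/c2.png

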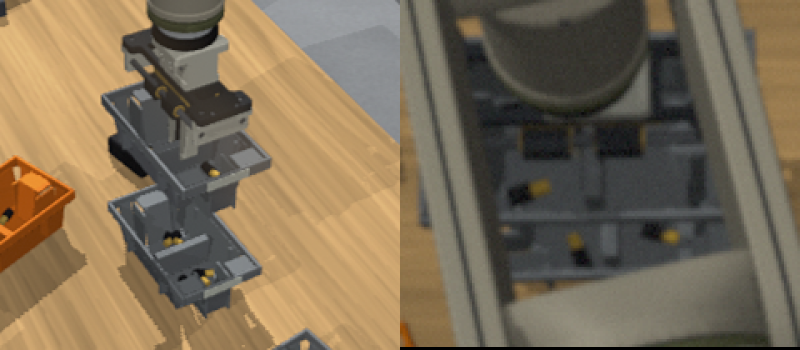

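The top bin has come out cleanly; the bottom bin stands at about side px (280,202), (372,242) and looks unmoved. I'll swing aside to measure the bottom bin unobstructed.

```bash
python3 -m jog '0 0.007 0.013 0 0; 0 0.0145 0.0265 0 0; 0 0.0145 0.0265 0 0; 0 0.0145 0.0265 0 0; 0 0.0145 0.0265 0 0; 0 0.0145 0.0265 0 0; 0 0.0145 0.0265 0 0; 0 0.0145 0.0265 0 0; 0 0.0145 0.0265 0 0; 0 0.0145 0.0265 0 0'
python3 -m jog '0 0.0145 0.0265 0 0; 0 0.0145 0.0265 0 0; 0 0.007 0.013 0 0; 0 0 0 0 0; 0 0 0 0 0'
python3 - <<'E'
from plant import robot
from h import *
c=robot.read_camera("side")["color"][:,:,::-1];cv2.imwrite("pics/side3.png",c)
t=robot.read_camera("top")["color"][:,:,::-1];cv2.imwrite("pics/top3.png",t)
# crops: top (205..345,150..250), side (265..385,170..290)
o=np.zeros((400,800,3),np.uint8)
o[:286,:400]=cv2.resize(t[150:250,205:345],(400,286),interpolation=3);o[:,400:]=cv2.resize(c[165:285,265:385],(400,400),interpolation=3)
cv2.imwrite("pics/c3.png",o)
E
```

```text
t: 5.22
tool_pos: [0.3659, 0.4374, 0.288]
orientation: [0.084, -3.139, 0.003]
force: [0.6, -0.4, -2.7]
opening: 0.0117
gripper_force: 35.0
t: 5.63
tool_pos: [0.3273, 0.5006, 0.2883]
orientation: [0.086, -3.139, 0.004]
force: [-0.1, -0.7, -3.0]
opening: 0.0119
gripper_force: 35.0
```

View pics/c3.png

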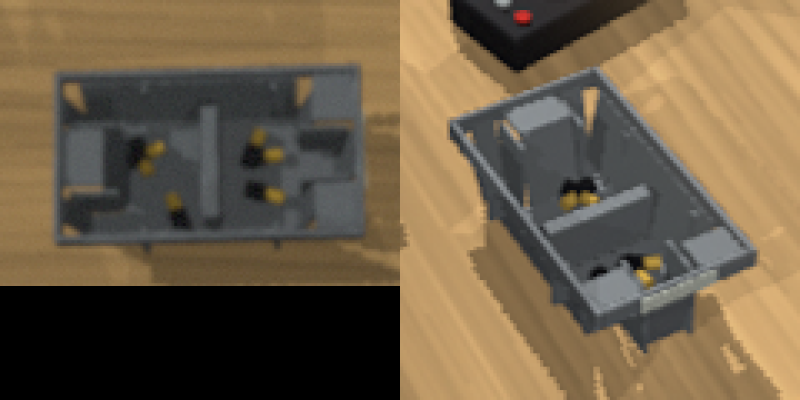

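The bottom bin is clear. Crop corners are top (56,74), (359,66), (362,240), (57,244) and side (450,122), (598,68), (757,251), (594,315). Next I fit its pose.

Run:
```python
from h import *
np.set_printoptions(precision=4,suppress=True)
t,s=P('top'),P('side')
f=lambda u,v:(u/2.857+205-.5+.17,v/2.857+150-.33);g=lambda u,v:((u-400)/3.333+265-.35,v/3.333+165-.35)
T=[f(57,244),f(56,74),f(359,66),f(362,240)];S=[g(450,122),g(598,68),g(757,251),g(594,315)]
for i in range(4):print(tri([(t,T[i]),(s,S[i])]))
o=[(t,i,T[i]) for i in range(4)]+[(s,i,S[i]) for i in range(4)]
print(fit(o)[0]);print(np.round(fit(o)[1].reshape(-1,2),1).tolist())
W=[tri([(t,f(209,106)),(s,g(647,187))]),tri([(t,f(210,222)),(s,g(546,226))])]
print(W,np.mean(W,0))
from plant import robot
st=robot.read_state();p=st["tool_pos"];print(toolmove(st,.518-p[0],.192-p[1],0),np.degrees(st["q"]))
```

```text
[0.4518 0.2905 0.0688]
[0.5707 0.2982 0.067 ]
[0.5816 0.0904 0.0679]
[0.4602 0.0857 0.0691]
[0.5163 0.1918 0.0672 1.6162]
[[-1.6, 0.1], [-0.6, -0.3], [0.3, 0.5], [0.8, -0.4], [-0.7, -0.3], [0.2, -0.5], [0.1, 0.5], [0.5, 1.0]]
[array([0.5563, 0.1937, 0.0465]), array([0.4752, 0.1894, 0.0475])] [0.5158 0.1915 0.047 ]
[-0.1731 -0.3173  0.0004] [ 51.7923   7.5956  86.5755  -0.036   85.9147 -41.228 ]
```

```bash
python3 -m jog '0 -0.007 -0.013 0 0; 0 -0.0145 -0.0265 0 0; 0 -0.0145 -0.0265 0 0; 0 -0.0145 -0.0265 0 0; 0 -0.0145 -0.0265 0 0; 0 -0.0145 -0.0265 0 0; 0 -0.0145 -0.0265 0 0; 0 -0.0145 -0.0265 0 0; 0 -0.0145 -0.0265 0 0; 0 -0.0145 -0.0265 0 0'
python3 -m jog '0 -0.0145 -0.0265 0 0; 0 -0.0145 -0.0265 0 0; 0 -0.007 -0.0135 0 0; 0 0 0 0 0; 0 0 0 0 3; 0 0 0 0 6; 0 0 0 0 6; 0 0 0 0 6; 0 0 0 0 6; 0 0 0 0 6'
python3 -m jog '0 0 0 0 6; 0 0 0 0 6; 0 0 0 0 6; 0 0 0 0 6; 0 0 0 0 6; 0 0 0 0 6; 0 0 0 0 6; 0 0 0 0 6; 0 0 0 0 6; 0 0 0 0 6'
python3 -m jog '0 0 0 0 6; 0 0 0 0 6; 0 0 0 0 6; 0 0 0 0 6; 0 0 0 0 6; 0 0 0 0 6; 0 0 0 0 6; 0 0 0 0 6; 0 0 0 0 6; 0 0 0 0 6'
python3 -m jog '0 0 0 0 6; 0 0 0 0 6; 0 0 0 0 6; 0 0 0 0 6; 0 0 0 0 3; 0 0 0 0 0; 0 0 0 0 0; 0 0 0 0 0'
python3 - <<'E'
from plant import robot
from h import *
s=robot.read_state();p=s["tool_pos"];y=R.from_rotvec(s["orientation"]).apply([0,1,0]);print(p,np.degrees(np.arctan2(y[1],y[0])),toolmove(s,.5165-p[0],.1917-p[1],.1745-p[2]),np.degrees(s["q"]),R.from_rotvec(s["orientation"]).apply([0,0,1]))
c=robot.read_camera("wrist");cv2.imwrite("pics/w2.png",c["color"][:,:,::-1])
np.savez("w2",p=s["tool_pos"],o=s["orientation"],K=c["intrinsics"],T=c["tool_from_camera"])
E
```

```text
t: 6.57
tool_pos: [0.4795, 0.2535, 0.2899]
orientation: [-0.081, 3.14, -0.001]
force: [-0.5, 1.0, -2.0]
opening: 0.012
gripper_force: 35.0
t: 7.4
tool_pos: [0.5177, 0.1917, 0.2898]
orientation: [-0.821, -3.032, 0.0]
force: [0.1, -0.4, -2.2]
opening: 0.0116
gripper_force: 35.0
t: 8.23
tool_pos: [0.5177, 0.1917, 0.2897]
orientation: [-2.227, -2.216, 0.0]
force: [-1.1, -0.3, -3.1]
opening: 0.0118
gripper_force: 35.0
t: 9.07
tool_pos: [0.5177, 0.1917, 0.2898]
orientation: [3.037, 0.805, -0.0]
force: [0.6, 0.1, -2.5]
opening: 0.0119
gripper_force: 35.0
t: 9.73
tool_pos: [0.518, 0.1921, 0.2898]
orientation: [-3.14, -0.086, -0.0]
force: [-0.3, -0.2, -3.1]
opening: 0.0118
gripper_force: 35.0
[0.51795244 0.19206046 0.2897954 ] -86.85261067885368 [-0.00147271  0.00028259  0.11529536] [1.50266244e+01 4.68163880e-01 9.39486492e+01 9.04543636e-04
 8.55816404e+01 1.01879165e+02] [ 2.19886601e-05  2.22004335e-05 -1.00000000e+00]
```

View pics/w2.png

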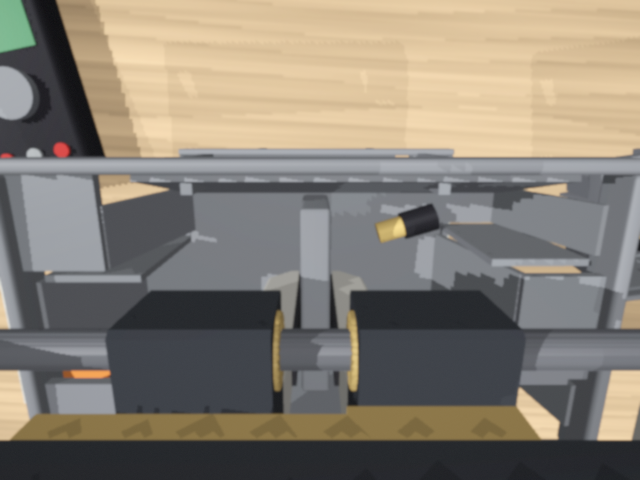

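The held bin is level with its wall at col 315, and below it the bottom bin's far rim shows from (180,150) to (453,150), parallel to it. I'll cross-check the bottom bin's pose from this.

Run:
```python
from h import *
np.set_printoptions(precision=4,suppress=True)
t,s,w=P('top'),P('side'),Pw('w2')
f=lambda u,v:(u/2.857+205-.33,v/2.857+150-.33);g=lambda u,v:((u-400)/3.333+265-.35,v/3.333+165-.35)
T=[f(57,244),f(56,74),f(359,66),f(362,240)];S=[g(450,122),g(598,68),g(757,251),g(594,315)]
o=[(t,i,T[i]) for i in range(4)]+[(s,i,S[i]) for i in range(4)]
for k in (1,3):
    p,r=fit(o+[(w,1,(180,150)),(w,2,(453,150))]*k);print(p,np.degrees(p[3]),r[-4:])
C=corners(.5165,.1917,.07,np.radians(92.8));print([proj(w,C[i]) for i in (1,2)])
print(proj(w,[.518,.192,.18+.045]))
```

```text
[0.5164 0.1923 0.0666 1.6218] 92.91955044523259 [ 0.0208 -0.4471  0.2325  0.249 ]
[0.5163 0.1922 0.0665 1.6232] 93.0042252926209 [-0.0167 -0.1813  0.0969  0.1013]
[array([179.3602, 149.2556]), array([455.6735, 150.55  ])]
[318.1503 305.6356]
```

```bash
python3 -m jog '0 -0.0015 0 0.01 0.2; 0 0 0 0.02 0; 0 0 0 0.02 0; 0 0 0 0.02 0; 0 0 0 0.015 0; 0 0 0 0.01 0; 0 0 0 0.008 0; 0 0 0 0 0; 0 0 0 0 0'
python3 -m jog '0 0 0 0.003 0; 0 0 0 0.003 0; 0 0 0 0.002 0; 0 0 0 0 0; 0 0 0 0 0'
```

```text
t: 10.53
tool_pos: [0.5166, 0.1923, 0.1868]
orientation: [3.141, 0.079, -0.0]
force: [0.9, 0.2, -2.0]
opening: 0.0116
gripper_force: 35.0
t: 10.95
tool_pos: [0.5166, 0.1924, 0.1788]
orientation: [-3.141, -0.078, -0.0]
force: [0.6, 0.6, -2.1]
opening: 0.0118
gripper_force: 35.0
```

```bash
python3 -m jog '0 0 0 0.0015 0; 0 0 0 0.0015 0; 0 0 0 0 0; 0 0 0 0 0'
python3 -m jog '0 0 0 0.001 0; 0 0 0 0 0; 0 0 0 0 0'
python3 -m jog '0 0 0 0.001 0; 0 0 0 0 0; 0 0 0 0 0'
```

```text
t: 11.28
tool_pos: [0.5165, 0.1923, 0.1756]
orientation: [3.141, 0.078, -0.001]
force: [-0.1, 0.9, -2.4]
opening: 0.0118
gripper_force: 35.0
t: 11.53
tool_pos: [0.5166, 0.1924, 0.1747]
orientation: [3.141, 0.078, -0.0]
force: [0.3, 0.2, -2.0]
opening: 0.0117
gripper_force: 35.0
t: 11.78
tool_pos: [0.5168, 0.1924, 0.1746]
orientation: [-3.141, -0.078, -0.001]
force: [-4.1, -1.6, 6.0]
opening: 0.0118
gripper_force: 35.0
```

It made contact at TCP z 0.1746, as predicted (0.1745), so I release and rise.

```bash
python3 -m jog '0.2 0 0 0 0; 0.35 0 0 0 0; 0.45 0 0 0 0; 0.45 0 0 0 0; 0.45 0 0 0 0; 0.45 0 0 0 0'
python3 -m jog '0.45 0 0 -0.005 0; 0.45 0 0 -0.015 0; 0.45 0 0 -0.02 0; 0.45 0 0 -0.025 0; 0.45 0 0 -0.025 0; 0.45 0 0 -0.025 0; 0.45 0 0 -0.01 0; 0.45 0 0 0 0'
python3 -m jog '0.45 0.01 -0.02 0 0; 0.45 0.015 -0.025 0 0; 0.45 0.015 -0.025 0 0; 0.45 0.015 -0.025 0 0; 0.45 0.015 -0.025 0 0; 0.45 0.015 -0.025 0 0; 0.45 0.015 -0.025 0 0; 0.45 0.015 -0.025 0 0; 0.45 0.015 -0.025 0 0; 0.45 0.015 -0.025 0 0'
python3 - <<'E'
from plant import robot
from h import *
c=robot.read_camera("side")["color"][:,:,::-1];cv2.imwrite("pics/side4.png",c)
t=robot.read_camera("top")["color"][:,:,::-1];cv2.imwrite("pics/top4.png",t)
o=np.zeros((500,800,3),np.uint8)
o[:286,:400]=cv2.resize(t[150:250,205:345],(400,286),interpolation=3);o[:,400:]=cv2.resize(c[140:290,265:385],(400,500),interpolation=3)
cv2.imwrite("pics/c4.png",o)
E
```

```text
t: 12.28
tool_pos: [0.5166, 0.1923, 0.1736]
orientation: [3.141, 0.078, -0.0]
force: [0.5, -0.0, 0.0]
opening: 0.0412
gripper_force: 0.0
t: 12.95
tool_pos: [0.518, 0.1927, 0.3024]
orientation: [-3.139, -0.078, -0.009]
force: [-0.9, 0.4, 0.0]
opening: 0.0419
gripper_force: 0.0
t: 13.78
tool_pos: [0.6492, 0.4452, 0.2955]
orientation: [3.139, 0.078, -0.004]
force: [1.1, 0.3, 0.8]
opening: 0.0417
gripper_force: 0.0
```

View pics/c4.png

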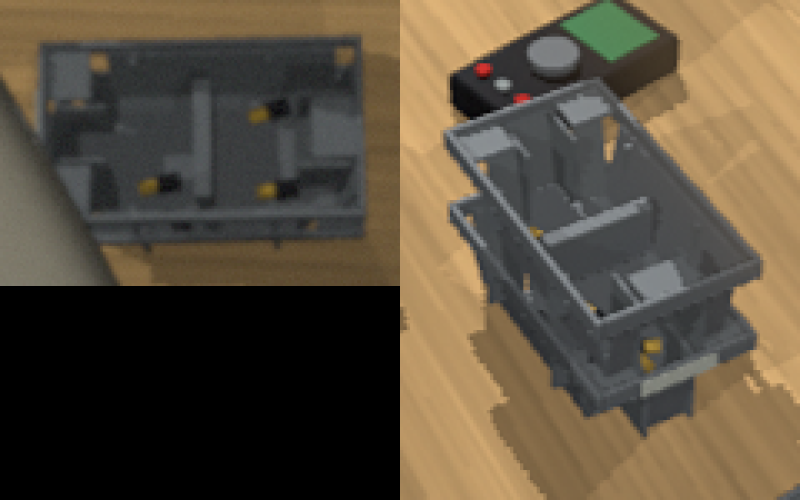

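The top bin sits turned, card end away and rims parallel. The bottom rim's side corners (450,205) and (756,336) are unchanged. One numeric check of level and centring follows.

Run:
```python
from h import *
np.set_printoptions(precision=4,suppress=True)
t,s=P('top'),P('side')
f=lambda u,v:(u/2.857+205-.33,v/2.857+150-.33);g=lambda u,v:((u-400)/3.333+265-.35,v/3.333+140-.35)
T={1:f(39,43),2:f(361,38),3:f(364,214)};S=[g(444,131),g(598,82),g(761,265),g(598,322)]
for i in T:print(tri([(t,T[i]),(s,S[i])]))
p,r=fit([(t,i,T[i]) for i in T]+[(s,i,S[i]) for i in range(4)]);print(p,np.degrees(p[3]),r)
```

```text
[0.5725 0.3009 0.1279]
[0.5807 0.091  0.1305]
[0.4631 0.0866 0.1358]
[0.5173 0.1935 0.1306 1.6157] 92.57525946693353 [-0.4767  0.0009 -0.2745 -0.3039  0.2454  1.2136 -0.0155  0.3532  0.5668
 -1.1873  0.8702 -0.4729 -0.3623  2.1447]
```

The rim height fits 0.131 (the same bias of about -4 mm as in the earlier fits, so about 0.135 as wanted), centring is within about 2 mm, and yaw is within 0.5°.

```bash
python3 -m jog '0.45 0 0 0 0; 0.45 0 0 0 0; 0.45 0 0 0 0; 0.45 0 0 0 0; 0.45 0 0 0 0; 0.45 0 0 0 0' && python3 -c "
from plant import robot
print(robot.close_job())"
```

```text
t: 14.38
tool_pos: [0.6493, 0.4437, 0.3]
orientation: [-3.14, -0.077, -0.002]
force: [-0.5, 0.6, -0.0]
opening: 0.0417
gripper_force: 0.0
the job is handed in; nothing more can be done
None
```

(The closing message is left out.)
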